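Push worn guide sleeves out of a bridge block over a catch plate

ROBOT

A 6-joint arm with a two-finger parallel gripper is mounted at the origin on a cart in front of the work surface, level with it; the furniture and walls round the work are solid. World frame = base frame: x ahead of the robot, y to its left, z up, the work surface at z = 0. Lengths are in m, angles in rad, forces in N, time in s.
With the tool pointing down it reaches from about 0.375 to 0.975 m from the base axis. Payload 3.8 kg.
Tool frame: the origin (TCP) lies midway between the tips of the shut fingers; the grasp point (between the pads) lies 19 mm behind it (ctrl.hold_point_z is the distance from the TCP to the grasp point, in m); z points along the fingers, y is the line along which they close (so a half turn about z gives the same grasp; the last joint's range is limited). The gripper opens to 85 mm and grips with 20 to 120 N. Pads are 22 mm wide; open, the fingers measure 114 mm over their backs; the gripper's body (76 mm by 85 mm) begins 54 mm behind the grasp point. The pads swing forward as they close: fully open they stand 13 mm farther back than shut.
Start: joints at [-1.381, 0.264, 1.604, -0, 1.274, -0.037], TCP at [0.152, -0.658, 0.231] pointing down, gripper open.
Joint ranges: [-2.63, 2.63], [-0.94, 2.18], [0.31, 2.57], [-1.31, 4.45], [0, 2.66], [-2.55, 2.55]. Speed limits (rad/s): [2.57, 2.57, 3.14, 3.14, 3.14, 3.14].

INTERFACE

Orientations are given as a rotation vector (axis times angle).
In Python, from workcell import telemetry, imaging, ctrl gives the robot as it stands. The module is installed in compiled form; this text tells all that it offers.
- The arm moves only by the shell command python3 -m handwheel 'ROWS' [FORCE]. ROWS is JSON, a list of rows, each a list of 7 numbers: the opening, from 0 (shut) to 1 (fully open), then the shift along the tool's x, y, z normalised to -1 to 1, where 1 is 0.03 m, then the turn, a rotation vector about the tool's x, y, z normalised to -1 to 1, where 1 is 5 degrees. A call has 1 to 10 rows; each row shifts and turns the commanded pose from where the row before left it, along the tool's axes as they then stand; what a row does not reach is not made up. A row lasts 1/12 s, in which the tool goes at most 41.7 mm and 7.16 degrees, less where a joint would pass 70% of its speed; a pose out of reach is approached as far as the arm can. A call with a number of a shift or a turn outside -1 to 1 is refused whole. A call with a gripper value outside its range is refused whole. The fingers move at their own pace and stop on an object; FORCE is the grip in N (left out, the last holds). Time passes only in rows, so rows that do not move let the fingers close. It gives the time, the measured TCP pose, the force, the opening and the grip force at its end, in the units of the state.
- telemetry.get_state(): the state, without advancing time (a new reading comes with each control period).
- imaging.read_camera(name): name is "side" or "top" or "wrist"; returns a dict with "frame" (480x640x3 uint8, red, green, blue), "z_map" (480x640 float32, m along the optical axis (not along the pixel's ray), 0 where there is no reading), "K" (3x3 intrinsics, pixels), "R" (3x3) and "t" (3): a world point X has camera coordinates R X + t; the wrist camera has in their place "hand_eye" (4x4, takes a point from camera to tool coordinates, whose origin is the TCP and whose axes are the flange's). Camera axes: x right, y down, z forward; pixel columns grow to the right and rows downward; lengths in m; the calibration is good to about 2 mm. A picture is of the moment at which its call begins: read the wrist's pose just before it.
- ctrl.close_job(): hands the job in; it is judged then, once.
The state is a dict: "time": time; "joint_positions": joint angles; "dq": joint speeds; "joint_efforts": joint torques, N m; "ee_pos": TCP position; "ee_rot": TCP orientation; "ft_force": force on the tool from outside, world axes, zero at the start; "ft_torque": the same for the moment, N m; "finger_gap": opening from 0.0 (shut) to 1.0 (fully open); "grasp_force": force on a finger pad.
Only numpy, scipy, OpenCV 4.12 (cv2) and the standard library are available. Lean on these libraries where they do the work, as an engineer would, in place of code of your own. Each camera call takes 0.05 s, during which the arm holds its last target. There are 200 camera calls.

TASK

Draw the station's catch plate all the way out to its end stop by pressing down on it and dragging it, then use the drift to push every worn sleeve that is in the block out of its bore so that it drops onto the plate; do not pull or push the sleeves in the bores with the fingers. Then put the sleeves into the orange bowl, lay the drift flat on the bench again, and slide the empty plate fully back under the block. Leave the other tools and pots where they are.

Things in the scene. Friction and masses are not known exactly. Their poses are not given: they have to be found in the camera images.
- station: fixed push-out station, origin on the bench under the middle of its grey bridge block: 220 mm along x, y = -30 to +30 mm, underside 16 mm, top 70 mm above the bench. Yaw up to 0.2 rad either way. Three square bores 36 x 36 mm run along y at x = -70, 0, +70 mm, axes at 42 mm, floors at 24 mm. Sleeves leave towards +y (robot's left). Steel base 6 mm thick, x +-122 mm, y -45 to +168 mm
- bore1 (a point): centre of the entry mouth (-y face of the block) of the bore nearest the robot; axes as the station's
- bore2 (a point): centre of the entry mouth of the middle bore
- bore3 (a point): centre of the entry mouth of the bore farthest from the robot
- catch_plate (a joint): how far the catch plate is drawn out, m: 0 = home under the block, 0.070 = at the end stop. Slides along the station's y (out = +y) against about 2 N friction, stays where left; starts at 0 to 8 mm. Flat steel 196 (x) by 130 mm (y), top 12 mm above the bench, nothing to grip: press with shut fingers (5 to 15 N) and drag. Home it spans y = -42 to +88 mm (58 mm shows), drawn out +28 to +158 mm
- end_stop (a point): middle of the top of the end stop, 16 mm above the bench at station y = 163 mm (8 mm thick); two low guides beside the plate, level with its top (12 mm), at station x = +-101 to +-108 mm, run from the block to it
- plate_pad (a point): point on the plate's top in the middle of its black rubber strip (170 x 34 mm), 20 mm from its outer (+y) edge; moves with the plate; axes as the station's. A good place to press
- sleeve1: worn white plastic guide sleeve: square tube 34 x 34 mm, 60 mm long along its y, 16 mm square hole; 0.1 kg; origin at its centre. Starts loose in bore 1, flush within a few mm (centre 41 mm above the bench), or is absent: two or three sleeves are present. Lying on the plate its centre is 29 mm above the bench
- sleeve2: the same, in bore 2, or absent
- sleeve3: the same, in bore 3, or absent
- drift: steel drift, 200 mm long, 0.3 kg, lying loose right of the station. Origin on its centre line at its balance point, in the handle; x points to the nose. Square ridged handle 26 x 26 mm from x = -70 to +30 mm; round nose 22 mm in diameter from x = +30 to its flat end at +130 mm. Lying on the black bench mat its origin is 13 mm up
- oil_bowl: loose orange bowl, 148 mm across the rim, 46 mm high, inner floor about 90 mm across and 5 mm above its underside, wall flaring; origin at the centre of its underside, z up; left of the station. It may look as if a few small screws lie in it: part of it
- tape_measure: yellow tape measure 83 x 77 x 37 mm, bystander, origin at the centre of its underside
- grease_pot: green grease tin, 78 mm across, 64 mm high, bystander, origin at the centre of its underside
- marker_torch: black torch 127 x 35 x 36 mm lying on the bench on the robot's right, beyond the black mat (whose edge there is 3 mm high), bystander, origin at the centre of its underside

How it is judged:
By the outcome, as a careful person would: the job done as asked, in the order asked, and still so for the second after the job is handed in, with the robot touching nothing.
Of sleeve1, sleeve2, sleeve3 only 2 to 3 are there at a start; the rules pass over those that are not, and their reading is None.
At some moment in a run one of drift, oil_bowl may be knocked a few centimetres aside while the robot is not near it.
Once in a run the grip may slacken for a moment while it holds something.
It also fails if it takes over 210 s, if anything falls off the work surface, if the arm or the gripper's body presses on something with over 40 N, if the wrist force passes 120 N, or if a joint passes its speed limit or range.

## Working session

There is one attempt and no reset: what is moved stays moved. The work goes in short steps, Python scripts to look and compute and a shell command to move; the robot and the scene stay as the last step left them, time stands still between calls to the robot, and variables do not carry over. Pictures are saved under pics/ and viewed, at most 17 in all, crops included, and the job is handed in when it is done.

```bash
mkdir -p pics; cat > h.py <<'E'
import numpy as np, cv2
from scipy.spatial.transform import Rotation as Ro
from workcell import telemetry, imaging, ctrl
def cam(n):
    s=telemetry.get_state(); c=imaging.read_camera(n)
    if n=='wrist':
        T=np.eye(4);T[:3,:3]=Ro.from_rotvec(s['ee_rot']).as_matrix();T[:3,3]=s['ee_pos']
        T=T@np.array(c['hand_eye']); c['R']=T[:3,:3].T; c['t']=-c['R']@T[:3,3]
    c['R']=np.array(c['R']);c['t']=np.array(c['t']);c['K']=np.array(c['K'])
    return c
def save(c,f,crop=None,sc=1):
    im=c['frame'][:,:,::-1]
    if crop: im=im[crop[1]:crop[3],crop[0]:crop[2]]
    cv2.imwrite('pics/'+f,cv2.resize(im,None,fx=sc,fy=sc))
def ray(c,uv,z):
    uv=np.atleast_2d(np.array(uv,float)); d=np.c_[uv,np.ones(len(uv))]@np.linalg.inv(c['K']).T@c['R']
    o=-c['R'].T@c['t']; return o+d*((z-o[2])/d[:,2])[:,None]
def pts(c):
    v,u=np.mgrid[:480,:640]; z=c['z_map']; p=np.stack([u*z,v*z,z],-1)@np.linalg.inv(c['K']).T
    w=(p-c['t'])@c['R']; w[z==0]=np.nan; return w
def proj(c,X):
    p=(np.atleast_2d(X)@c['R'].T+c['t'])@c['K'].T; return p[:,:2]/p[:,2:]
def delta(pos,R=None):
    "tool-frame shift in row units (30mm) & turn (5deg) from the current pose to the target"
    s=telemetry.get_state(); A=Ro.from_rotvec(s['ee_rot']); 
    d=A.as_matrix().T@(np.array(pos)-s['ee_pos'])/0.03
    r=np.zeros(3) if R is None else (A.inv()*R).as_rotvec()/np.radians(5)
    print('shift',d.round(2),'turn',r.round(2)); return d,r
E
python3 - <<'E'
from h import *
for n in('top','side'):
    c=cam(n); save(c,n+'0.png'); print(n,c['K'].round(1).tolist(),(-c['R'].T@c['t']).round(3),c['R'].round(2).tolist())
s=telemetry.get_state(); print({k:np.round(v,3).tolist() for k,v in s.items()}, ctrl.hold_point_z)
print(Ro.from_rotvec(s['ee_rot']).as_matrix().round(3))
E
```

```text
top [[598.3, 0.0, 317.6], [0.0, 598.3, 238.4], [0.0, 0.0, 1.0]] [ 0.388 -0.018  1.445] [[0.0, -1.0, -0.0], [-0.99, -0.0, -0.11], [0.11, 0.0, -0.99]]
side [[461.3, 0.0, 313.0], [0.0, 461.3, 240.1], [0.0, 0.0, 1.0]] [0.185 0.977 0.764] [[-0.94, -0.34, 0.01], [-0.19, 0.52, -0.83], [0.28, -0.78, -0.56]]
{'time': 0.1, 'joint_positions': [-1.381, 0.265, 1.605, -0.0, 1.274, -0.037], 'dq': [-0.001, 0.001, -0.004, 0.0, 0.0, -0.0], 'joint_efforts': [0.001, -51.67, -36.859, -0.0, 0.006, 0.0], 'ee_pos': [0.152, -0.657, 0.23], 'ee_rot': [-3.119, -0.355, 0.0], 'ft_force': [0.012, 0.211, 0.499], 'ft_torque': [-0.004, 0.007, -0.027], 'grasp_force': 0.0, 'finger_gap': 1.002} 0.0187
[[ 0.974  0.225 -0.   ]
 [ 0.225 -0.974  0.002]
 [ 0.    -0.002 -1.   ]]
```

View pics/top0.png

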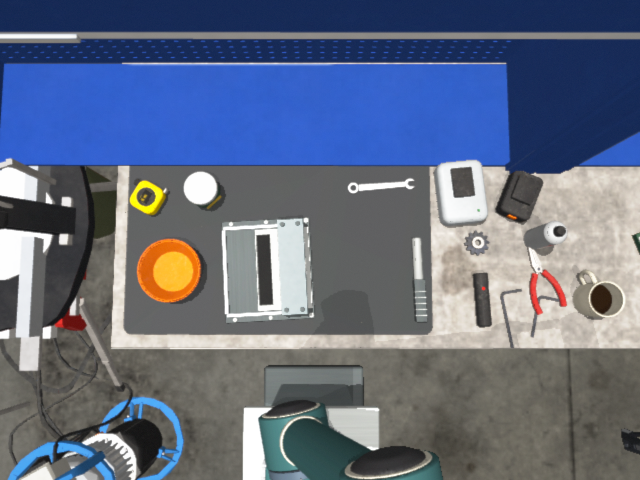

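View pics/side0.png

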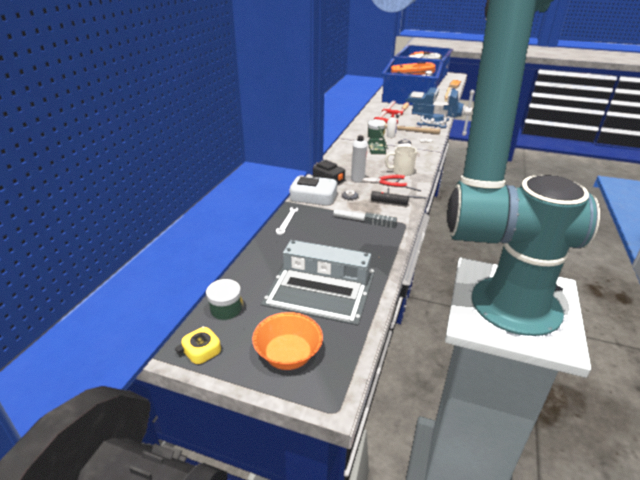

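Top view: the block spans about px (277–312, 220–318), with the plate to its left, the bowl at (169,270) and the drift at (419,280) with its nose up (+x). Side view: the bores at (298,262) and (323,267) show white sleeves; the near one at (350,270) looks dark and needs a check.

```bash
cat >> h.py <<'E'
def rect(c,m,z):
    "largest contour of mask -> centre, sides, yaw of long side on plane z"
    cs,_=cv2.findContours(m.astype(np.uint8),cv2.RETR_EXTERNAL,cv2.CHAIN_APPROX_NONE)
    k=max(cs,key=cv2.contourArea)[:,0,:]; w=ray(c,k,z)[:,:2]
    (x,y),(a,b),t=cv2.minAreaRect((w*1000).astype(np.float32))
    if a<b: a,b,t=b,a,t+90
    return np.array([x,y])/1000,(a,b),(t+90)%180-90
E
python3 - <<'E'
from h import *
c=cam('top'); w=pts(c); f=c['frame'].astype(int); hsv=cv2.cvtColor(c['frame'],cv2.COLOR_RGB2HSV)
roi=np.zeros((480,640),bool); roi[170:332,130:430]=1
print('bench z',np.nanmedian(w[250:300,340:390,2]))
m=roi&(w[...,2]>.062)&(w[...,2]<.08)&(np.mgrid[:480,:640][1]>240)&(np.mgrid[:480,:640][1]<330)
print('block',rect(c,m,.07), np.nanmedian(w[m][:,2]))
P=w[m]; print(np.nanmin(P,0),np.nanmax(P,0))
# strip
k=roi&(f.max(2)<40); k[:,:250]=0;k[:,285:]=0;k[:225]=0;k[315:]=0
print('strip',rect(c,k,.012))
d=roi&(f.min(2)>75); d[:,:400]=0
ctr=rect(c,d,.018); print('drift',ctr)
o=(hsv[...,0]>5)&(hsv[...,0]<18)&(hsv[...,1]>150)&(hsv[...,2]>100); o[:230]=0;o[310:]=0;o[:,:120]=0;o[:,220:]=0
print('bowl rim',rect(c,o,.046))
save(c,'drift.png',(395,230,435,330),6)
s=cam('side'); save(s,'bores.png',(260,230,390,330),6)
E
```

```text
bench z 0.0001518923695876249
block (array([0.47723196, 0.0428373 ]), (219.6486358642578, 60.901493072509766), 3.2869460582733154) 0.07024815567315906
[0.36770593 0.00780454 0.06205212] [0.58732708 0.07816647 0.07944902]Traceback (most recent call last):
  File "<stdin>", line 10, in <module>
  File "h.py", line 32, in rect
    k=max(cs,key=cv2.contourArea)[:,0,:]; w=ray(c,k,z)[:,:2]
      ~~~^^^^^^^^^^^^^^^^^^^^^^^^
ValueError: max() iterable argument is empty
```

```bash
python3 - <<'E'
from h import *
c=cam('top'); w=pts(c); f=c['frame'].astype(int); hsv=cv2.cvtColor(c['frame'],cv2.COLOR_RGB2HSV)
roi=np.zeros((480,640),bool); roi[170:332,130:430]=1
print('strip px',f[270,264])
k=roi&(f.max(2)<60); k[:,:250]=0;k[:,285:]=0;k[:225]=0;k[315:]=0
if k.any(): print('strip',rect(c,k,.012))
d=roi&(f.min(2)>75); d[:,:400]=0
print('drift',rect(c,d,.018))
r=w[:,400:430]; q=np.zeros_like(roi); q[225:330,405:430]=1; q&=(w[...,2]>.008)
P=w[q]; print('drift pts',len(P)); 
xs=np.linspace(P[:,0].min(),P[:,0].max(),9)
for a,b in zip(xs,xs[1:]):
    Q=P[(P[:,0]>=a)&(P[:,0]<b)]; print(a.round(3),Q[:,1].min().round(3),Q[:,1].max().round(3),Q[:,2].max().round(3))
o=(hsv[...,0]>5)&(hsv[...,0]<18)&(hsv[...,1]>150)&(hsv[...,2]>100); o[:230]=0;o[310:]=0;o[:,:120]=0;o[:,220:]=0
print('bowl rim',rect(c,o,.046))
save(c,'drift.png',(210,200,440,340),3)
s=cam('side'); save(s,'bores.png',(260,230,390,330),6)
E
```

```text
strip px [57 57 56]
strip (array([0.47386118, 0.11122208]), (161.0036163330078, 25.72353172302246), 3.3823516368865967)
drift (array([ 0.52084766, -0.24874638]), (388.1561584472656, 70.46273803710938), -0.8613204956054688)
drift pts 901
0.332 -0.271 -0.233 0.034
0.361 -0.282 -0.245 0.033
0.391 -0.27 -0.237 0.037
0.42 -0.271 -0.23 0.034
0.45 -0.269 -0.23 0.033
0.48 -0.264 -0.244 0.032
0.509 -0.268 -0.241 0.03
0.539 -0.278 -0.242 0.032
bowl rim (array([0.46889243, 0.3326167 ]), (147.6711883544922, 147.49557495117188), 1.2647359371185303)
```

View pics/bores.png

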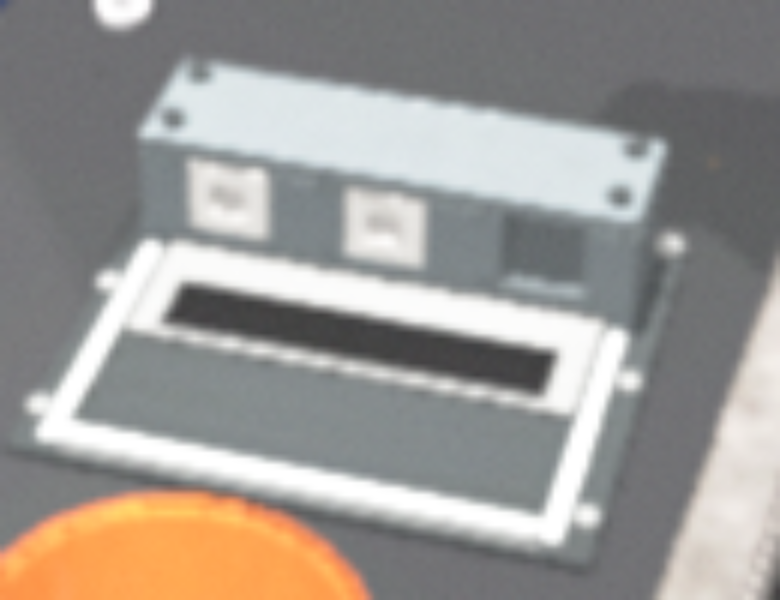

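View pics/drift.png

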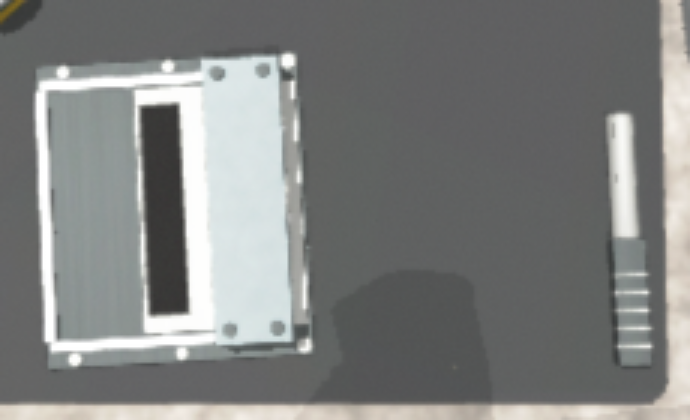

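Sleeves 2 and 3 are visible at crop (228,195) and (383,225); bore 1 at (543,248) is empty. The drift lies with its nose at +x; the rubber strip is the dark bar next to the block. I start moving towards the plate pad.

```bash
python3 -m handwheel '[[0,0.9,-0.65,0,0,0,0],[0,0.9,-0.65,0,0,0,0],[0,0.9,-0.65,0,0,0,0],[0,0.9,-0.65,0,0,0,0],[0,0.9,-0.65,0,0,0,0],[0,0.9,-0.65,0,0,0,0],[0,0.9,-0.65,0,0,0,0],[0,0.9,-0.65,0,0,0,0],[0,0.9,-0.65,0,0,0,0],[0,0.9,-0.65,0,0,0,0]]' 30 | tail -c 600
python3 -m handwheel '[[0,0.9,-0.65,0,0,0,0],[0,0.9,-0.65,0,0,0,0],[0,0.9,-0.65,0,0,0,0],[0,0.9,-0.65,0,0,0,0],[0,0,0,0,0,0,-1],[0,0,0,0,0,0,-1],[0,0,0,0,0,0,-1],[0,0,0,0,0,0,-1],[0,0,0,0,0,0,-1],[0,0,0,0,0,0,-1]]' >/dev/null
python3 -m handwheel '[[0,0,0,0,0,0,-1],[0,0,0,0,0,0,-1],[0,0,0,0,0,0,-1],[0,0,0,0,0,0,-1],[0,0,0,0,0,0,-1],[0,0,0,0,0,0,-1],[0,0,0,0,0,0,-1],[0,0,0,0,0,0,-1],[0,0,0,0,0,0,-1],[0,0,0,0,0,0,-1]]' >/dev/null
cat >> h.py <<'E'
YAW=np.radians(3.3); O=np.array([.4772,.0428,0]); S=Ro.from_euler('z',YAW)
def st(p): return O+S.apply(p)          # station -> world
def ist(p): return S.inv().apply(np.array(p)-O)
def down(yaw): return Ro.from_euler('z',yaw)*Ro.from_euler('x',np.pi) # tool down, tool x at yaw
E
python3 - <<'E'
from h import *
s=telemetry.get_state(); print(s['time'],s['ee_pos'],s['joint_positions'],s['ft_force'])
delta(np.r_[.474,.111,.05],down(YAW+np.pi/2))
E
```

```text
time: 1.08
ee_pos: [0.3718, -0.4056, 0.2313]
ee_rot: [3.121, 0.355, 0.0]
ft_force: [1.3, -0.1, -0.1]
finger_gap: 0.002
grasp_force: 0.0
2.75 [ 0.45859841 -0.30662809  0.23120824] [-6.34514004e-01  3.10774794e-02  1.86943282e+00  1.46998343e-05
  1.24124282e+00 -6.91099284e-01] [ 0.58637094  0.12441928 -0.27369389]
shift [13.87  1.3   6.04] turn [-0.   -0.   -0.01]
```

```bash
python3 -m handwheel '[[0,0.9,0.1,0,0,0,0],[0,0.9,0.1,0,0,0,0],[0,0.9,0.1,0,0,0,0],[0,0.9,0.1,0,0,0,0],[0,0.9,0.1,0,0,0,0],[0,0.9,0.1,0,0,0,0],[0,0.9,0.1,0,0,0,0],[0,0.9,0.1,0,0,0,0],[0,0.9,0.1,0,0,0,0],[0,0.9,0.1,0,0,0,0]]' >/dev/null
python3 -m handwheel '[[0,0.9,0.1,0,0,0,0],[0,0.9,0.1,0,0,0,0],[0,0.9,0.1,0,0,0,0],[0,0.9,0,0.1,0,0,0],[0,0.3,0,0.9,0,0,0],[0,0,0,0.9,0,0,0],[0,0,0,0.9,0,0,0],[0,0,0,0.9,0,0,0],[0,0,0,0.9,0,0,0],[0,0,0,0.9,0,0,0]]' >/dev/null
python3 - <<'E'
from h import *
s=telemetry.get_state(); print(s['time'],s['ft_force'],ist(s['ee_pos']))
delta(np.r_[.474,.111,.012],down(YAW+np.pi/2))
E
```

```text
4.4167 [-25.89018197  37.049374   134.75600726] [0.00286598 0.0399065  0.06618189]
shift [ 0.94 -0.08  1.81] turn [ 0.01 -0.02 -0.07]
```

```bash
python3 -m handwheel '[[0,0,0,-0.8,0,0,0],[0,0,0,-0.5,0,0,0],[0,0,0,0,0,0,0],[0,0,0,0,0,0,0]]' 
python3 - <<'E'
from h import *
s=telemetry.get_state(); print(s['time'],s['ft_force'],ist(s['ee_pos']))
delta(np.r_[.474,.111,.06],down(YAW+np.pi/2))
c=cam('top'); save(c,'t2.png',(210,200,440,340),3)
E
```

```text
time: 4.75
ee_pos: [0.4785, 0.0819, 0.1062]
ee_rot: [2.161, 2.278, 0.003]
ft_force: [1.0, -0.1, -0.6]
finger_gap: -0.004
grasp_force: 0.0
4.75 [ 1.01104789 -0.13843345 -0.64782145] [0.00354348 0.03899999 0.1061563 ]
shift [ 0.98 -0.1   1.54] turn [ 0.03 -0.   -0.06]
```

View pics/t2.png

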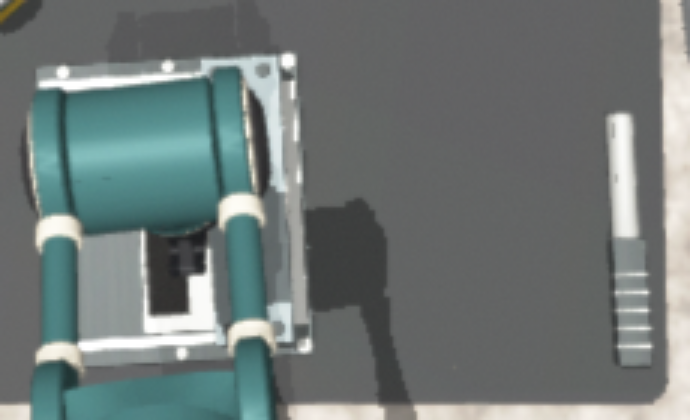

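The picture shows the fingers over the inner edge of the strip, about 30 mm short (I typed too few rows). The fingers struck the block's top edge and the wrist force read about 135 N. The station and drift look undisturbed. I'll correct this and descend in small checked steps.

```bash
python3 -m handwheel '[[0,0.5,0,0,0,0,0],[0,0.5,0,0,0,0,0],[0,0,0,0,0,0,0],[0,0,0,0.5,0,0,0],[0,0,0,0.5,0,0,0],[0,0,0,0.5,0,0,0],[0,0,0,0.5,0,0,0],[0,0,0,0.5,0,0,0],[0,0,0,0.2,0,0,0],[0,0,0,0,0,0,0]]'
python3 - <<'E'
from h import *
s=telemetry.get_state(); print(s['time'],s['ft_force'],ist(s['ee_pos']))
delta(np.r_[.474,.111,.012],down(YAW+np.pi/2))
E
```

```text
time: 5.63
ee_pos: [0.4736, 0.111, 0.0221]
ee_rot: [-2.161, -2.277, 0.006]
ft_force: [-1.2, -0.6, 0.0]
finger_gap: -0.001
grasp_force: 0.0
5.6333 [-1.18871215 -0.64936989  0.03808446] [0.00030522 0.06829048 0.02205455]
shift [-0.    0.02  0.34] turn [-0.05  0.01 -0.06]
```

```bash
for i in 1; do python3 -m handwheel '[[0,0,0,0.15,0,0,0],[0,0,0,0.1,0,0,0],[0,0,0,0.05,0,0,0],[0,0,0,0,0,0,0]]'|egrep 'pos|force'; done; python3 -m handwheel '[[0,0,0,0.04,0,0,0],[0,0,0,0,0,0,0]]'|egrep 'pos|ft'
```

```text
ee_pos: [0.4761, 0.1118, 0.0155]
ft_force: [-0.7, 0.1, 0.4]
grasp_force: 0.0
ee_pos: [0.4762, 0.1119, 0.0144]
ft_force: [-0.2, -1.0, -0.4]
```

```bash
python3 -m handwheel '[[0,0,0,0.05,0,0,0],[0,0,0,0,0,0,0]]'|egrep 'pos|ft'; python3 -m handwheel '[[0,0,0,0.03,0,0,0],[0,0,0,0,0,0,0]]'|egrep 'pos|ft'
```

```text
ee_pos: [0.4759, 0.1118, 0.0126]
ft_force: [-0.1, -0.5, 0.3]
ee_pos: [0.4761, 0.1118, 0.012]
ft_force: [-1.4, -1.0, 2.4]
```

```bash
python3 -m handwheel '[[0,0,0,0.03,0,0,0],[0,0,0,0,0,0,0]]'|egrep 'pos|ft'; python3 -m handwheel '[[0,0,0,0.02,0,0,0],[0,0,0,0,0,0,0]]'|egrep 'pos|ft'
```

```text
ee_pos: [0.4761, 0.1118, 0.012]
ft_force: [-4.0, -0.3, 11.7]
ee_pos: [0.4761, 0.1118, 0.0119]
ft_force: [-6.7, -1.7, 16.2]
```

```bash
python3 -m handwheel '[[0,0,0,-0.01,0,0,0],[0,0.1,0,0,0,0,0],[0,0.2,0,0,0,0,0],[0,0.2,0,0,0,0,0],[0,0.2,0,0,0,0,0],[0,0.2,0,0,0,0,0],[0,0,0,0,0,0,0]]'|egrep 'pos|ft'
python3 -c "
from h import *
delta(st([0,.1365,.012]),down(YAW+np.pi/2))"
```

```text
ee_pos: [0.4745, 0.1396, 0.012]
ft_force: [-6.4, 1.9, 12.9]
shift [ 1.32 -0.1   0.  ] turn [-0.   -0.01 -0.06]
```

```bash
python3 -m handwheel '[[0,0.2,0,0,0,0,0],[0,0.2,-0.02,0,0,0,0],[0,0.2,-0.02,0,0,0,0],[0,0.2,-0.02,0,0,0,0],[0,0.2,0,0,0,0,0],[0,0.2,0,0,0,0,0],[0,0.1,0,0,0,0,0],[0,0.1,0,0,0,0,0],[0,0,0,0,0,0,0]]'|egrep 'pos|ft'
python3 -c "
from h import *
delta(st([0,.138,.012]),down(YAW+np.pi/2))"
```

```text
ee_pos: [0.472, 0.1812, 0.012]
ft_force: [-1.5, 0.1, 8.2]
shift [-0.02 -0.09  0.  ] turn [ 0.03 -0.   -0.05]
```

```bash
python3 -m handwheel '[[0,0.07,0,0.01,0,0,0],[0,0.07,0,0,0,0,0],[0,0,0,0,0,0,0]]'|egrep 'pos|ft'
python3 -c "
from h import *
c=cam('side');save(c,'s3.png',(250,220,400,340),5)"
```

```text
ee_pos: [0.472, 0.1841, 0.012]
ft_force: [-0.4, -6.9, 11.5]
```

View pics/s3.png

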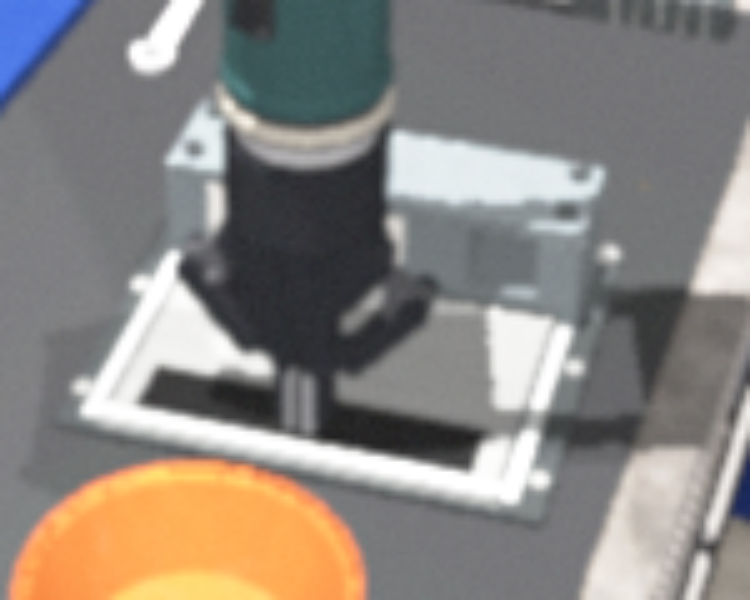

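The plate's outer edge sits against the end stop (crop ~(300,440)), and the −6.9 N along y agrees. Lifting and heading for the drift.

```bash
python3 -m handwheel '[[0,-0.1,0,-0.1,0,0,0],[0,0,0,-0.8,0,0,0],[0,0,0,-0.9,0,0,0],[0,0,0,-0.9,0,0,0],[0,0,0,-0.9,0,0,0],[0,0,0,-0.9,0,0,0],[0,0,0,-0.9,0,0,0],[0,0,0,-0.9,0,0,0],[0,0,0,0,0,0,0]]'|egrep 'pos|ft'
python3 - <<'E'
from h import *
a=delta([.42,-.254,.2],down(YAW+np.pi/2))
c=cam('top'); print(ray(c,[[416.5,237.7],[421.7,322.3]],.013))
E
```

```text
ee_pos: [0.474, 0.183, 0.2056]
ft_force: [1.2, 0.7, 0.5]
shift [-14.45  -2.56   0.12] turn [ 0.12 -0.03 -0.06]
[[ 0.54935375 -0.25434688  0.013     ]
 [ 0.34752477 -0.26302018  0.013     ]]
```

```bash
python3 -m handwheel '[[0,-0.85,-0.15,0,0,0,0],[0,-0.85,-0.15,0,0,0,0],[0,-0.85,-0.15,0,0,0,0],[0,-0.85,-0.15,0,0,0,0],[0,-0.85,-0.15,0,0,0,0],[0,-0.85,-0.15,0,0,0,0],[0,-0.85,-0.15,0,0,0,0],[0,-0.85,-0.15,0,0,0,0],[0,-0.85,-0.15,0,0,0,0],[0,-0.85,-0.15,0,0,0,0]]'>/dev/null
python3 -m handwheel '[[1,-0.85,-0.15,0,0,0,0],[1,-0.85,-0.15,0,0,0,0],[1,-0.85,-0.15,0,0,0,0],[1,-0.85,-0.15,0,0,0,0],[1,-0.85,-0.15,0,0,0,0],[1,-0.85,-0.15,0,0,0,0],[1,-0.85,-0.15,0,0,0,0],[1,0,0,0,0,0,1],[1,0,0,0,0,0,1],[1,0,0,0,0,0,1]]'>/dev/null
python3 -m handwheel '[[1,0,0,0,0,0,1],[1,0,0,0,0,0,1],[1,0,0,0,0,0,1],[1,0,0,0,0,0,1],[1,0,0,0,0,0,1],[1,0,0,0,0,0,1],[1,0,0,0,0,0,1],[1,0,0,0,0,0,1],[1,0,0,0,0,0,1],[1,0,0,0,0,0,1]]'>/dev/null
python3 -m handwheel '[[1,0,0,0,0,0,1],[1,0,0,0,0,0,1],[1,0,0,0,0,0,1],[1,0,0,0,0,0,1],[1,0,0,0,0,0,1],[1,0,0,0,0,0,0],[1,0,0,0,0,0,0]]'
python3 - <<'E'
from h import *
delta([.42,-.2575,.2],down(np.radians(2.5)))
c=cam('wrist'); save(c,'w4.png')
print(proj(c,[[.5494,-.254,.013],[.3475,-.263,.013]]))
E
```

```text
time: 12.32
ee_pos: [0.4159, -0.2546, 0.1977]
ee_rot: [-3.139, -0.086, 0.003]
ft_force: [-0.4, 0.2, 0.3]
finger_gap: 1.005
grasp_force: 0.0
shift [ 0.13  0.1  -0.08] turn [-0.02  0.02  0.13]
[[328.99738472  48.45634593]
 [325.37555231 284.78587201]]
```

View pics/w4.png

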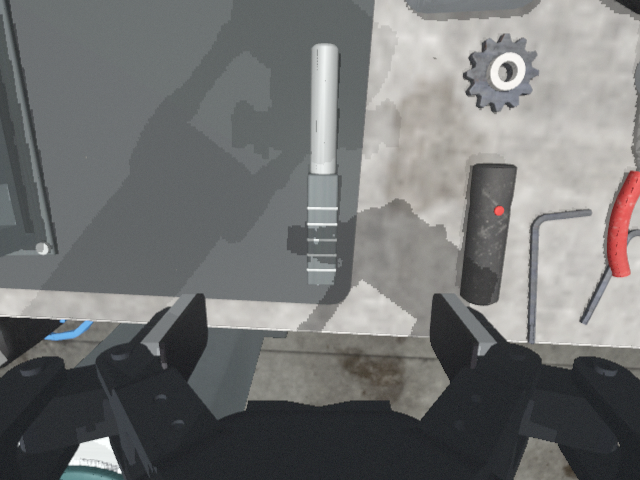

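The drift is clear in the wrist view: nose tip at (325,44), shoulder (323,174), butt (320,284).

```bash
python3 - <<'E'
from h import *
c=cam('wrist')
p=ray(c,[[325,44],[323,174],[320.5,284]],.02); print(p)
d=p[0]-p[2]; L=np.linalg.norm(d); d/=L; yaw=np.arctan2(d[1],d[0]); o=(p[1]-.03*d + p[2]+.07*d+p[0]-.13*d)/3
print(L,np.degrees(yaw),o)
delta(np.r_[o[:2],.2],down(yaw))
E
```

```text
[[ 0.55125098 -0.25077561  0.02      ]
 [ 0.45112792 -0.25494786  0.02      ]
 [ 0.35103719 -0.25837624  0.02      ]]
0.20035800499864967 2.1740516392094253 [ 0.42116029 -0.25583796  0.02      ]
shift [ 0.16  0.04 -0.06] turn [-0.01  0.01  0.19]
```

```bash
python3 -m handwheel '[[0.8,0.16,0.04,0,0,0,0.19],[0.8,0,0,0.8,0,0,0],[0.8,0,0,0.8,0,0,0],[0.8,0,0,0.8,0,0,0],[0.8,0,0,0.8,0,0,0],[0.8,0,0,0.8,0,0,0],[0.8,0,0,0.8,0,0,0],[0.8,0,0,0.6,0,0,0],[0.8,0,0,0.4,0,0,0],[0.8,0,0,0,0,0,0]]'
python3 - <<'E'
from h import *
delta([.4212,-.2558,.003],down(np.radians(2.17)))
E
```

```text
time: 13.25
ee_pos: [0.4195, -0.2546, 0.0221]
ee_rot: [-3.138, -0.056, 0.007]
ft_force: [-0.7, 0.1, 0.3]
finger_gap: 0.802
grasp_force: 0.0
shift [0.06 0.05 0.64] turn [-0.04  0.05 -0.02]
```

```bash
python3 -m handwheel '[[0.8,0.06,0.05,0.3,0,0,0],[0.8,0,0,0.2,0,0,0],[0.8,0,0,0.12,0,0,0],[0.8,0,0,0,0,0,0]]'|egrep 'pos|ft'
python3 -m handwheel '[[0,0,0,0,0,0,0],[0,0,0,0,0,0,0],[0,0,0,0,0,0,0],[0,0,0,0,0,0,0],[0,0,0,0,0,0,0],[0,0,0,0,0,0,0],[0,0,0,0,0,0,0],[0,0,0,0,0,0,0]]' 80
```

```text
ee_pos: [0.4233, -0.2575, 0.0063]
ft_force: [-0.2, 0.0, 0.0]
time: 14.25
ee_pos: [0.424, -0.2579, 0.0075]
ee_rot: [3.14, 0.056, 0.002]
ft_force: [-0.7, 0.8, 6.2]
finger_gap: 0.285
grasp_force: 80.8
```

```bash
python3 -m handwheel '[[0,0,0,-0.3,0,0,0],[0,0,0,-0.7,0,0,0],[0,0,0,-0.8,0,0,0],[0,0,0,-0.8,0,0,0],[0,0,0,-0.8,0,0,0],[0,0,0,-0.8,0,0,0],[0,0,0,-0.6,0,0,0],[0,0,0,0,0,0,0]]'
python3 - <<'E'
from h import *
delta(st([0,-.19,.15]),down(YAW+np.pi/2))
E
```

```text
time: 14.92
ee_pos: [0.4256, -0.259, 0.155]
ee_rot: [3.137, 0.056, 0.01]
ft_force: [0.2, -0.7, -1.1]
finger_gap: 0.281
grasp_force: 80.0
shift [ 2.21 -3.66  0.16] turn [ 1.000e-01 -1.000e-02 -1.825e+01]
```

```bash
python3 -m handwheel '[[0,0,0,0,0,0,-0.9],[0,0,0,0,0,0,-0.9],[0,0,0,0,0,0,-0.9],[0,0,0,0,0,0,-0.9],[0,0,0,0,0,0,-0.9],[0,0,0,0,0,0,-0.9],[0,0,0,0,0,0,-0.9],[0,0,0,0,0,0,-0.9],[0,0,0,0,0,0,-0.9],[0,0,0,0,0,0,-0.9]]'>/dev/null
python3 -m handwheel '[[0,0,0,0,0,0,-0.9],[0,0,0,0,0,0,-0.9],[0,0,0,0,0,0,-0.9],[0,0,0,0,0,0,-0.9],[0,0,0,0,0,0,-0.9],[0,0,0,0,0,0,-0.9],[0,0,0,0,0,0,-0.9],[0,0,0,0,0,0,-0.9],[0,0,0,0,0,0,-0.9],[0,0,0,0,0,0,-0.9]]'|egrep 'gap|grasp'
python3 - <<'E'
from h import *
delta(st([0,-.19,.15]),down(YAW+np.pi/2))
E
```

```text
finger_gap: 0.287
grasp_force: 79.8
shift [ 3.57  2.34 -0.05] turn [-0.03 -0.02 -0.21]
```

Now move to the bore‑2 approach, then measure the held drift with the wrist and side cameras.

```bash
python3 -m handwheel '[[0,0.7,0.47,0,0,0,-0.21],[0,0.7,0.47,0,0,0,0],[0,0.7,0.47,0,0,0,0],[0,0.7,0.47,0,0,0,0],[0,0.7,0.47,0,0,0,0],[0,0,0,0.7,0,0,0],[0,0,0,0.7,0,0,0],[0,0,0,0.7,0,0,0],[0,0,0,0.5,0,0,0],[0,0,0,0,0,0,0]]'
python3 - <<'E'
from h import *
c=cam('wrist'); save(c,'w5.png')
s=telemetry.get_state(); print(s['ee_pos'],ist(s['ee_pos']))
delta(st([0,-.19,.0365]),down(YAW+np.pi/2))
print('bore2 top edge px',proj(c,[st([x,-.03,z]) for x in(-.018,.018) for z in (.07,.042)]))
w=pts(c); print('drift depth', [ (u,v,ist(w[v,u]).round(4)) for v in (100,150,200) for u in (310,320,330)])
E
```

```text
time: 17.42
ee_pos: [0.4838, -0.1472, 0.0671]
ee_rot: [-2.154, -2.274, 0.007]
ft_force: [-1.2, 0.8, -2.9]
finger_gap: 0.285
grasp_force: 79.8
[ 0.48515849 -0.14781887  0.06910728] [-0.00302749 -0.19076091  0.06910728]
shift [0.02 0.11 1.09] turn [-0.08 -0.03 -0.04]
bore2 top edge px [[ 268.90114549 -187.54253863]
 [ 279.28426433 -123.62765763]
 [ 390.81200464 -189.0360119 ]
 [ 377.16416985 -124.66902534]]
drift depth [(310, 100, array([-0.0063, -0.1113,  0.0815])), (320, 100, array([-0.0031, -0.1113,  0.0812])), (330, 100, array([ 0.0002, -0.1113,  0.0814])), (310, 150, array([-0.0064, -0.127 ,  0.0819])), (320, 150, array([-0.0031, -0.1269,  0.0829])), (330, 150, array([ 0.0002, -0.127 ,  0.0821])), (310, 200, array([-0.0066, -0.1436,  0.0823])), (320, 200, array([-0.0031, -0.1436,  0.0827])), (330, 200, array([ 0.0003, -0.1437,  0.0821]))]
```

View pics/w5.png

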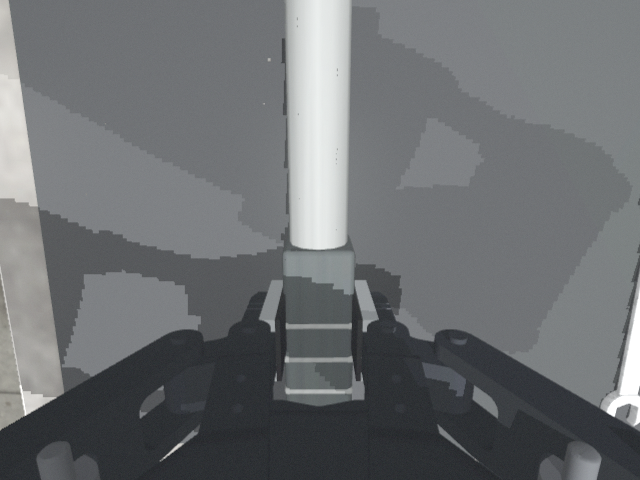

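```bash
python3 - <<'E'
from h import *
s=telemetry.get_state(); c=cam('wrist'); w=pts(c)
v=np.arange(3,238,4); P=np.array([ist(np.nanmedian(w[i-1:i+2,314:324].reshape(-1,3),0)) for i in v])
f=np.polyfit(P[:,1],P[:,2],1); print('TCP',ist(s['ee_pos']),'slope',f[0],'top z at tip y-.055:',np.polyval(f,-.055), P[[0,-1]])
t=cam('top'); W=pts(t); m=(W[...,2]>.05)&(W[...,2]<.1); 
q=proj(t,[st([0,y,.08]) for y in(-.03,-.06,-.09)]); print(q)
for u in range(int(q[0][0])-2,int(q[2][0])+3,2): 
    k=int(q[1][1]); col=W[k-8:k+9,u]; h=col[:,2]>.045; print(u, ist(col[h].mean(0)).round(4) if h.any() else None,end=' ')
E
```

```text
TCP [-0.00302749 -0.19076091  0.06910728] slope 0.0022581979139689777 top z at tip y-.055: 0.08457977833355351 [[-0.00210302 -0.08452643  0.08423244]
 [-0.00238824 -0.15661968  0.08435136]]
[[304.85010382 265.03101259]
 [317.96228467 264.27836841]
 [331.07136347 263.52590229]]
302 [ 0.0034 -0.0234  0.0701] 304 [ 0.0038 -0.028   0.0707] 306 None 308 None 310 None 312 None 314 None 316 None 318 None 320 [-0.0001 -0.0646  0.0862] 322 [-0.0032 -0.069   0.0839] 324 [-0.0028 -0.0736  0.0853] 326 [-0.0031 -0.0781  0.0861] 328 [-0.0033 -0.0827  0.0857] 330 [-0.0023 -0.0873  0.0832] 332 [-0.0025 -0.0919  0.0826]
```

```bash
python3 -m handwheel '[[0,0,0.1,0.4,0,0,0],[0,0,0,0.4,0,0,0],[0,0,0,0.25,0,0,0],[0,0,0,0,0,0,0],[0,0.3,0,0,0,0,0],[0,0.3,0,0,0,0,0],[0,0.3,0,0,0,0,0],[0,0,0,0,0,0,0]]'
python3 -c "
from h import *
delta(st([0,-.084,.037]),down(YAW+np.pi/2))"
```

```text
time: 18.23
ee_pos: [0.4899, -0.1201, 0.0413]
ee_rot: [-2.159, -2.282, -0.001]
ft_force: [-0.4, 0.7, -2.2]
finger_gap: 0.283
grasp_force: 79.9
shift [ 2.64 -0.11  0.15] turn [ 0.   -0.01 -0.03]
```

```bash
python3 -m handwheel '[[0,0,-0.1,0.14,0,0,0],[0,0.25,0,0,0,0,0],[0,0.25,0,0,0,0,0],[0,0.25,0,0,0,0,0],[0,0,0,0,0,0,0]]'|egrep 'pos|ft|gap'
python3 -m handwheel '[[0,0.25,0,0,0,0,0],[0,0.25,0,0,0,0,0],[0,0.25,0,0,0,0,0],[0,0,0,0,0,0,0]]'|egrep 'pos|ft|gap'
python3 -c "
from h import *
delta(st([0,-.084,.037]),down(YAW+np.pi/2))"
```

```text
ee_pos: [0.4854, -0.0983, 0.0368]
ft_force: [0.2, -0.4, -2.5]
finger_gap: 0.282
ee_pos: [0.4843, -0.0758, 0.0368]
ft_force: [-0.1, 0.4, -3.1]
finger_gap: 0.284
shift [ 1.16 -0.01 -0.01] turn [-0.   -0.01 -0.03]
```

```bash
python3 -m handwheel '[[0,0.25,0,0,0,0,0],[0,0.25,0,0,0,0,0],[0,0.25,0,0,0,0,0],[0,0.25,0,0,0,0,0],[0,0.16,0,0,0,0,0],[0,0,0,0,0,0,0]]'|egrep 'pos|ft|gap'
python3 -c "
from h import *
c=cam('side');save(c,'s6.png',(250,220,400,340),5)"
```

```text
ee_pos: [0.4825, -0.0413, 0.0368]
ft_force: [-0.5, 0.3, -2.8]
finger_gap: 0.285
```

View pics/s6.png

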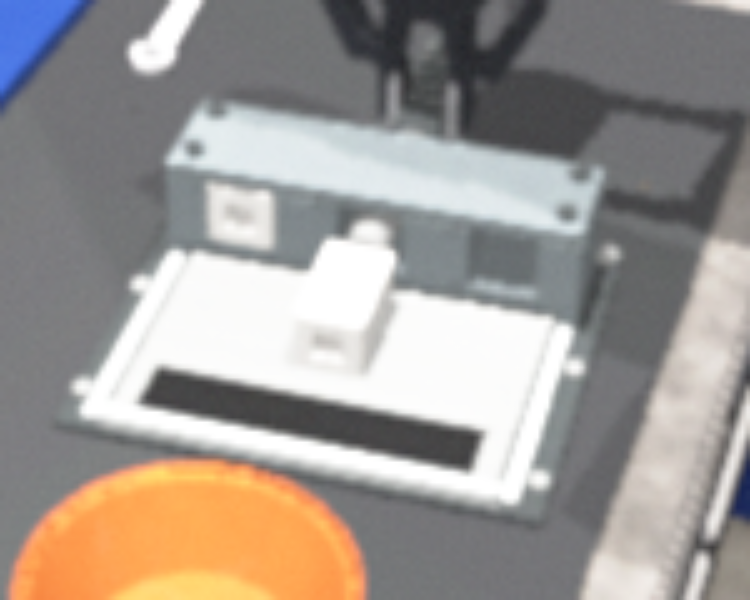

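Sleeve 2 has dropped on the plate (crop (345,300)), with the nose visible in bore 2. Retract and go to bore 3.

```bash
python3 -m handwheel '[[0,-0.5,0,0,0,0,0],[0,-0.6,0,0,0,0,0],[0,-0.6,0,0,0,0,0],[0,-0.6,0,0,0,0,0],[0,-0.6,0,0,0,0,0],[0,-0.6,0,0,0,0,0],[0,-0.3,0,0,0,0,0],[0,0,0,0,0,0,0]]'|egrep 'pos|ft|gap'
python3 -c "
from h import *
delta(st([.07,-.195,.037]),down(YAW+np.pi/2))"
```

```text
ee_pos: [0.4893, -0.1581, 0.0371]
ft_force: [-0.1, -0.3, -3.1]
finger_gap: 0.283
shift [0.22 2.31 0.  ] turn [ 0.01  0.01 -0.07]
```

```bash
python3 -m handwheel '[[0,0,0.4,0,0,0,0],[0,0,0.5,0,0,0,0],[0,0,0.5,0,0,0,0],[0,0,0.5,0,0,0,-0.05],[0,0,0.41,0,0,0,0],[0,0,0,0,0,0,0]]'|egrep 'pos|ft|gap'
python3 - <<'E'
from h import *
delta(st([.07,-.084,.037]),down(YAW+np.pi/2))
s=telemetry.get_state(); c=cam('wrist'); w=pts(c)
v=np.arange(3,200,8); P=np.array([ist(np.nanmedian(w[i-1:i+2,314:324].reshape(-1,3),0)) for i in v])
f=np.polyfit(P[:,1],P[:,2],1); print('TCP',ist(s['ee_pos']),'slope',f[0],'axis z',np.polyval(f,-.03)-.011)
E
```

```text
ee_pos: [0.5617, -0.1514, 0.0374]
ft_force: [-0.2, -0.2, -2.2]
finger_gap: 0.283
shift [ 3.82 -0.1   0.01] turn [0.04 0.01 0.03]
TCP [ 0.07322316 -0.19869959  0.03743035] slope -0.0035934061305243647 axis z 0.04114681719267606
```

```bash
python3 -m handwheel '[[0,0.2,-0.1,0,0,0,0],[0,0.3,0,0,0,0,0],[0,0.3,0,0,0,0,0],[0,0.3,0,0,0,0,0],[0,0.3,0,0,0,0,0],[0,0,0,0,0,0,0]]'|egrep 'pos|ft|gap'
python3 -c "
from h import *
delta(st([.07,-.082,.037]),down(YAW+np.pi/2))"
```

```text
ee_pos: [0.5519, -0.1087, 0.0368]
ft_force: [-0.3, -0.4, -3.7]
finger_gap: 0.283
shift [ 2.45  0.14 -0.  ] turn [-0.01 -0.01  0.02]
```

```bash
python3 -m handwheel '[[0,0.25,0.08,0,0,0,0],[0,0.25,0,0,0,0,0],[0,0.25,0,0,0,0,0],[0,0.25,0,0,0,0,0],[0,0.25,0,0,0,0,0],[0,0,0,0,0,0,0]]'|egrep 'pos|ft|gap'
python3 -m handwheel '[[0,0.25,0,0,0,0,0],[0,0.25,0,0,0,0,0],[0,0.25,0,0,0,0,0],[0,0.25,0,0,0,0,0],[0,0.2,0,0,0,0,0],[0,0,0,0,0,0,0]]'|egrep 'pos|ft|gap'
python3 -c "
from h import *
delta(st([.07,-.082,.037]),down(YAW+np.pi/2))
c=cam('side');save(c,'s7.png',(250,220,400,340),5)"
```

```text
ee_pos: [0.5525, -0.0717, 0.0368]
ft_force: [-0.5, -0.3, -3.3]
finger_gap: 0.285
ee_pos: [0.5505, -0.0359, 0.0368]
ft_force: [-0.7, 0.7, -2.6]
finger_gap: 0.284
shift [ 0.02  0.05 -0.01] turn [-0.   -0.01  0.02]
```

View pics/s7.png

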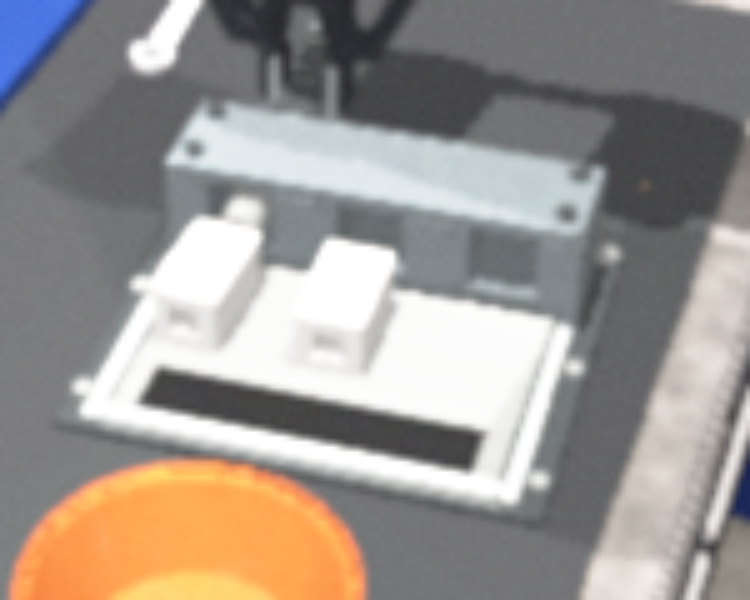

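Both sleeves are on the plate (crop (205,290) and (345,305)), all bores clear. Withdraw and lay the drift on the mat right of the station.

```bash
python3 -m handwheel '[[0,-0.5,0,0,0,0,0],[0,-0.6,0,0,0,0,0],[0,-0.6,0,0,0,0,0],[0,-0.6,0,0,0,0,0],[0,-0.6,0,0,0,0,0],[0,-0.6,0,0,0,0,0],[0,-0.6,0,0,0,0,0],[0,-0.6,0,0,0,0,0],[0,-0.5,0,0,0,0,0],[0,0,0,0,0,0,0]]'|egrep 'pos|ft|gap'
python3 -m handwheel '[[0,0,0,0.3,0,0,0],[0,0,0,0.3,0,0,0],[0,0,0,0.15,0,0,0],[0,0,0,0.08,0,0,0],[0,0,0,0,0,0,0],[0,0,0,0,0,0,0]]'|egrep 'pos|ft|gap'
```

```text
ee_pos: [0.5605, -0.196, 0.0372]
ft_force: [0.2, -0.2, -2.4]
finger_gap: 0.283
ee_pos: [0.5595, -0.1922, 0.0114]
ft_force: [0.3, 0.1, -3.2]
finger_gap: 0.282
```

```bash
python3 -m handwheel '[[0,0,0,0.06,0,0,0],[0,0,0,0,0,0,0]]'|egrep 'pos|ft|gap'
python3 -m handwheel '[[0,0,0,0.04,0,0,0],[0,0,0,0,0,0,0]]'|egrep 'pos|ft|gap'
```

```text
ee_pos: [0.5601, -0.1928, 0.0103]
ft_force: [0.2, 0.0, -2.0]
finger_gap: 0.282
ee_pos: [0.5599, -0.193, 0.0091]
ft_force: [-0.4, -0.6, -1.8]
finger_gap: 0.285
```

```bash
python3 -m handwheel '[[0,0,0,0.04,0,0,0],[0,0,0,0,0,0,0]]'|egrep 'pos|ft|gap'
python3 -m handwheel '[[0,0,0,0.03,0,0,0],[0,0,0,0,0,0,0]]'|egrep 'pos|ft|gap'
```

```text
ee_pos: [0.5598, -0.193, 0.0077]
ft_force: [-0.3, 0.4, -2.4]
finger_gap: 0.284
ee_pos: [0.5599, -0.193, 0.0075]
ft_force: [-2.3, 1.0, 3.1]
finger_gap: 0.286
```

```bash
python3 -m handwheel '[[0.6,0,0,0,0,0,0],[0.6,0,0,0,0,0,0],[0.6,0,0,0,0,0,0],[0.6,0,0,-0.3,0,0,0],[0.6,0,0,-0.7,0,0,0],[0.6,0,0,-0.9,0,0,0],[0.6,0,0,-0.9,0,0,0],[0.6,0,0,-0.9,0,0,0],[0.6,0,0,-0.9,0,0,0],[0.6,0,0,-0.9,0,0,0]]' 60|egrep 'pos|ft|gap'
python3 - <<'E'
from h import *
delta(st([.035,.04,.19]),down(YAW+np.pi/2))
E
```

```text
ee_pos: [0.5598, -0.193, 0.1741]
ft_force: [0.9, -0.3, -0.2]
finger_gap: 0.601
shift [ 9.34 -1.12 -0.54] turn [0.01 0.   0.01]
```

```bash
python3 -m handwheel '[[0.6,0.7,-0.11,-0.5,0,0,0],[0.6,0.9,-0.11,0,0,0,0],[0.6,0.9,-0.11,0,0,0,0],[0.6,0.9,-0.11,0,0,0,0],[0.6,0.9,-0.11,0,0,0,0],[0.6,0.9,-0.11,0,0,0,0],[0.6,0.9,-0.11,0,0,0,0],[0.6,0.9,-0.11,0,0,0,0],[0.6,0.9,-0.11,0,0,0,0],[0.6,0.9,-0.11,0,0,0,0]]'>/dev/null
python3 -m handwheel '[[0.6,0.5,0,0,0,0,0],[0.6,0,0,0,0,0,0],[0.6,0,0,0,0,0,0]]'|egrep 'pos|ft|gap'
cat >> h.py <<'E'
def sleeves(c):
    w=pts(c); q=np.full(w.shape,np.nan); v=~np.isnan(w[...,0]); q[v]=ist(w[v])
    m=(q[...,2]>.038)&(q[...,2]<.052)&(q[...,1]>.036)&(q[...,1]<.158)&(abs(q[...,0])<.1)
    m=cv2.morphologyEx(m.astype(np.uint8),cv2.MORPH_OPEN,np.ones((5,5)))
    for k in cv2.findContours(m,cv2.RETR_EXTERNAL,cv2.CHAIN_APPROX_NONE)[0]:
        if cv2.contourArea(k)<300: continue
        W=np.array([ist(p) for p in ray(c,k[:,0,:],.046)])
        (x,y),(a,b),t=cv2.minAreaRect((W[:,:2]*1000).astype(np.float32)); print('sleeve st',x,y,'size',a,b,'ang',t)
def bowl():
    c=cam('top'); hsv=cv2.cvtColor(c['frame'],cv2.COLOR_RGB2HSV)
    o=(hsv[...,0]>5)&(hsv[...,0]<18)&(hsv[...,1]>150)&(hsv[...,2]>100); o[:200]=0;o[330:]=0;o[:,:110]=0;o[:,240:]=0
    r=rect(c,o,.046); print('bowl',r); return r
E
python3 - <<'E'
from h import *
c=cam('wrist'); save(c,'w8.png'); sleeves(c); bowl()
E
```

```text
ee_pos: [0.5107, 0.0842, 0.1876]
ft_force: [-0.6, 0.1, 0.4]
finger_gap: 0.6
sleeve st 3.3088531494140625 75.74418640136719 size 59.296051025390625 34.176292419433594 ang 89.90193176269531
sleeve st 75.19194030761719 77.65421295166016 size 59.75019454956055 34.44282531738281 ang 85.44117736816406
bowl (array([0.46891824, 0.33261725]), (147.72283935546875, 147.49557495117188), 1.2647359371185303)
```

View pics/w8.png

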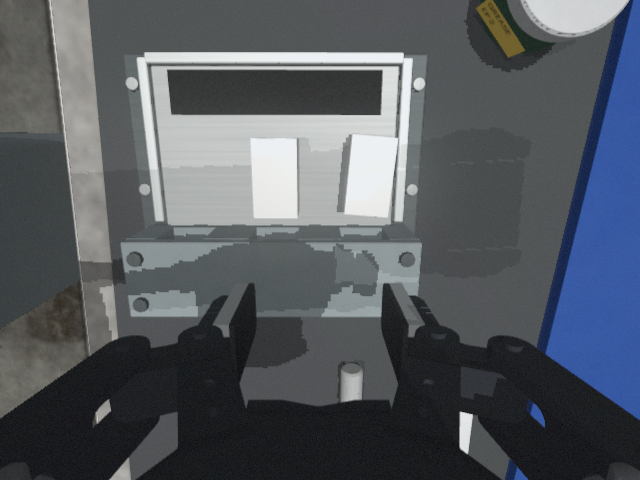

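Both sleeves lie flat (px (275,178) and (370,175)), sleeve 3 turned about −4.6°. Pick sleeve 3 first.

```bash
python3 -c "
from h import *
delta(st([.0752,.0777,.022]),down(YAW+np.pi/2-np.radians(4.6)))"
```

```text
shift [1.32 1.31 5.51] turn [0.01 0.01 0.93]
```

```bash
python3 -m handwheel '[[0.65,0.66,0.65,0,0,0,0],[0.65,0.66,0.65,0,0,0,0],[0.65,0,0,0,0,0,0.93],[0.65,0,0,0.7,0,0,0],[0.65,0,0,0.7,0,0,0],[0.65,0,0,0.7,0,0,0],[0.65,0,0,0.7,0,0,0],[0.65,0,0,0.4,0,0,0],[0.65,0,0,0,0,0,0],[0.65,0,0,0,0,0,0]]'|egrep 'pos|ft|gap'
python3 - <<'E'
from h import *
delta(st([.0752,.0777,.022]),down(YAW+np.pi/2-np.radians(4.6)))
c=cam('wrist'); sleeves(c)
E
```

```text
ee_pos: [0.547, 0.1246, 0.0905]
ft_force: [0.4, 0.1, 1.6]
finger_gap: 0.652
shift [0.01 0.03 2.28] turn [-0.02  0.   -0.01]
sleeve st 4.442220687866211 76.76313018798828 size 60.78233337402344 35.93366622924805 ang 89.88490295410156
sleeve st 75.58158111572266 78.55494689941406 size 60.85621643066406 33.78058624267578 ang 85.39004516601562
```

```bash
python3 -m handwheel '[[0.65,0.03,0.03,0.5,0,0,0],[0.65,0,0,0.5,0,0,0],[0.65,0,0,0.5,0,0,0],[0.65,0,0,0.2,0,0,0],[0.65,0,0,0,0,0,0]]'|egrep 'pos|ft|gap'
python3 -m handwheel '[[0.65,0,0,0.3,0,0,0],[0.65,0,0,0.27,0,0,0],[0.65,0,0,0,0,0,0]]'|egrep 'pos|ft|gap'
python3 -m handwheel '[[0,0,0,0,0,0,0],[0,0,0,0,0,0,0],[0,0,0,0,0,0,0],[0,0,0,0,0,0,0],[0,0,0,0,0,0,0],[0,0,0,0,0,0,0]]' 60|egrep 'pos|ft|gap|grasp'
```

```text
ee_pos: [0.5479, 0.1261, 0.0397]
ft_force: [-0.2, 0.0, -0.2]
finger_gap: 0.645
ee_pos: [0.5475, 0.1262, 0.0218]
ft_force: [0.1, -0.3, 0.0]
finger_gap: 0.65
ee_pos: [0.5486, 0.1264, 0.0232]
ft_force: [-0.4, -0.7, 1.5]
finger_gap: 0.387
grasp_force: 60.0
```

```bash
python3 -m handwheel '[[0,0,0,-0.4,0,0,0],[0,0,0,-0.8,0,0,0],[0,0,0,-0.8,0,0,0],[0,0,0,-0.8,0,0,0],[0,0,0,-0.5,0,0,0],[0,0,0,0,0,0,0]]'|egrep 'pos|ft|gap|grasp'
python3 -c "
from h import *
b=bowl()[0]
delta(np.r_[b[0]+.022,b[1],.12],down(YAW+np.pi/2))"
```

```text
ee_pos: [0.5513, 0.1269, 0.1269]
ft_force: [0.8, 0.4, -0.4]
finger_gap: 0.385
grasp_force: 59.7
bowl (array([0.46888351, 0.33489426]), (147.78131103515625, 142.6613006591797), 1.9342936277389526)
shift [ 6.89 -2.13  0.15] turn [ 0.06 -0.01 -0.92]
```

```bash
python3 -m handwheel '[[0,0.85,-0.27,0,0,0,0],[0,0.85,-0.27,0,0,0,0],[0,0.85,-0.27,0,0,0,0],[0,0.85,-0.27,0,0,0,0],[0,0.85,-0.27,0,0,0,0],[0,0.85,-0.27,0,0,0,0],[0,0.85,-0.27,0,0,0,0],[0,0.85,-0.27,0,0,0,0],[0,0,0,0,0,0,-0.92],[0,0,0,0,0,0,0]]'|egrep 'pos|ft|gap|grasp'
python3 -c "
from h import *
bowl()
delta([.4689+.022,.3326,.04],down(YAW+np.pi/2))"
```

```text
ee_pos: [0.4862, 0.3324, 0.1198]
ft_force: [-0.6, -0.1, -0.4]
finger_gap: 0.385
grasp_force: 59.7
bowl (array([0.47129288, 0.30784122]), (146.63365173339844, 94.69589233398438), 3.4887537956237793)
shift [0.03 0.15 2.66] turn [-0.03  0.02  0.  ]
```

```bash
python3 -m handwheel '[[0,0.03,0.12,0.5,0,0,0],[0,0,0,0.6,0,0,0],[0,0,0,0.6,0,0,0],[0,0,0,0.5,0,0,0],[0,0,0,0.3,0,0,0],[0,0,0,0.3,0,0,0],[0,0,0,0,0,0,0]]'|egrep 'pos|ft|gap|grasp'
python3 -m handwheel '[[0.5,0,0,0,0,0,0],[0.5,0,0,0,0,0,0],[0.5,0,0,0,0,0,0],[0.5,0,0,-0.5,0,0,0],[0.5,0,0,-0.8,0,0,0],[0.5,0,0,-0.8,0,0,0],[0.65,0,0,-0.8,0,0,0],[0.65,0,0,-0.8,0,0,0],[0.65,0,0,-0.8,0,0,0],[0.65,0,0,0,0,0,0]]'|egrep 'pos|ft|gap|grasp'
python3 -c "
from h import *
delta(st([.0038,.0763,.15]),down(YAW+np.pi/2))"
```

```text
ee_pos: [0.4902, 0.3313, 0.0354]
ft_force: [-0.4, -0.3, -0.9]
finger_gap: 0.387
grasp_force: 59.7
ee_pos: [0.4953, 0.3353, 0.1805]
ft_force: [1.0, 1.1, 1.1]
finger_gap: 0.646
grasp_force: 0.0
shift [-7.16 -1.05  0.96] turn [ 0.13 -0.07 -0.  ]
```

```bash
python3 -m handwheel '[[0.65,-0.8,-0.12,0,0,0,0],[0.65,-0.8,-0.12,0,0,0,0],[0.65,-0.8,-0.12,0,0,0,0],[0.65,-0.8,-0.12,0,0,0,0],[0.65,-0.8,-0.12,0,0,0,0],[0.65,-0.8,-0.12,0,0,0,0],[0.65,-0.8,-0.12,0,0,0,0],[0.65,-0.8,-0.12,0,0,0,0],[0.65,-0.8,-0.12,0,0,0,0],[0.65,0,0,0,0,0,0]]'|egrep 'pos|ft|gap|grasp'
python3 - <<'E'
from h import *
c=cam('wrist'); sleeves(c); bowl()
delta(st([.0038,.0763,.022]),down(YAW+np.pi/2))
t=cam('top'); save(t,'t9.png',(100,170,440,340),2.3)
E
```

```text
ee_pos: [0.4711, 0.1122, 0.1729]
ft_force: [-1.1, -0.2, -0.7]
finger_gap: 0.646
grasp_force: 0.0
sleeve st 2.919422149658203 75.94110870361328 size 59.749698638916016 33.785491943359375 ang 89.91509246826172
bowl (array([0.4672934 , 0.33987598]), (147.95486450195312, 133.37722778320312), 16.475603103637695)
shift [0.13 0.16 5.04] turn [ 0.01 -0.01 -0.03]
```

View pics/t9.png

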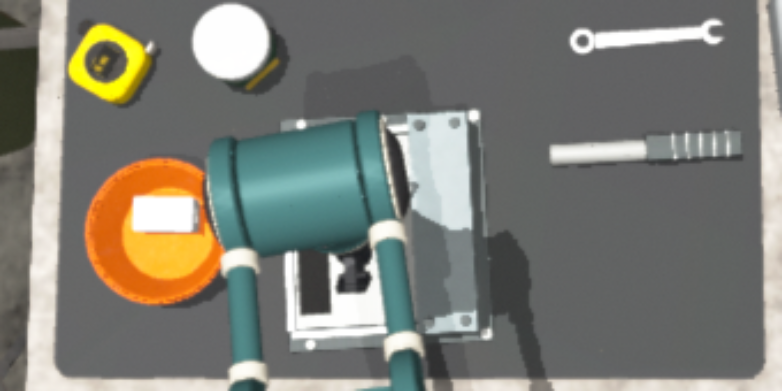

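Sleeve 3 lies in the bowl (crop (165,214)) and the drift lies flat on the mat at (645,148). Now sleeve 2.

```bash
python3 -m handwheel '[[0.65,0.13,0.13,0.5,0,0,0],[0.65,0,0,0.8,0,0,0],[0.65,0,0,0.8,0,0,0],[0.65,0,0,0.8,0,0,0],[0.65,0,0,0.6,0,0,0],[0.65,0,0,0,0,0,0]]'|egrep 'pos|ft|gap|grasp'
python3 -c "
from h import *
delta(st([.0035,.0763,.022]),down(YAW+np.pi/2))"
```

```text
ee_pos: [0.4719, 0.1199, 0.0638]
ft_force: [-0.5, -0.4, -0.1]
finger_gap: 0.651
grasp_force: 0.0
shift [-0.03  0.16  1.39] turn [-0.09  0.01  0.02]
```

```bash
python3 -m handwheel '[[0.65,-0.03,0.12,0.3,0,0,0],[0.65,0,0,0.4,0,0,0],[0.65,0,0,0.4,0,0,0],[0.65,0,0,0.25,0,0,0],[0.65,0,0,0,0,0,0]]'|egrep 'pos|ft|gap|grasp'
python3 -m handwheel '[[0,0,0,0,0,0,0],[0,0,0,0,0,0,0],[0,0,0,0,0,0,0],[0,0,0,0,0,0,0],[0,0,0,0,0,0,0],[0,0,0,0,0,0,0]]' 60|egrep 'pos|ft|gap|grasp'
python3 -m handwheel '[[0,0,0,-0.4,0,0,0],[0,0,0,-0.8,0,0,0],[0,0,0,-0.8,0,0,0],[0,0,0,-0.8,0,0,0],[0,0,0,-0.5,0,0,0],[0,0,0,0,0,0,0]]'|egrep 'pos|ft|gap|grasp'
python3 -c "
from h import *
delta([.4689-.022,.3326,.12],down(YAW+np.pi/2))"
```

```text
ee_pos: [0.4788, 0.1191, 0.0267]
ft_force: [-1.3, -0.3, -0.5]
finger_gap: 0.649
grasp_force: 0.0
ee_pos: [0.4802, 0.1191, 0.0285]
ft_force: [-0.1, 0.4, 6.0]
finger_gap: 0.379
grasp_force: 60.4
ee_pos: [0.4816, 0.1192, 0.1299]
ft_force: [0.4, 1.1, -0.7]
finger_gap: 0.382
grasp_force: 59.8
shift [ 7.17 -0.75  0.33] turn [ 0.08 -0.01 -0.  ]
```

```bash
python3 -m handwheel '[[0,0.8,-0.08,0,0,0,0],[0,0.8,-0.08,0,0,0,0],[0,0.8,-0.08,0,0,0,0],[0,0.8,-0.08,0,0,0,0],[0,0.8,-0.08,0,0,0,0],[0,0.8,-0.08,0,0,0,0],[0,0.8,-0.08,0,0,0,0],[0,0.8,-0.08,0,0,0,0],[0,0.75,-0.08,0,0,0,0],[0,0,0,0,0,0,0]]'|egrep 'pos|ft|gap|grasp'
python3 - <<'E'
from h import *
bowl()
delta([.4689-.021,.3326,.046],down(YAW+np.pi/2))
c=cam('wrist'); save(c,'w10.png')
E
```

```text
ee_pos: [0.4437, 0.3345, 0.1246]
ft_force: [0.0, 0.5, -1.0]
finger_gap: 0.379
grasp_force: 59.8
bowl (array([0.47294098, 0.31263593]), (148.0310516357422, 109.66295623779297), 9.687431335449219)
shift [-0.01  0.14  2.62] turn [-0.02  0.01  0.03]
```

View pics/w10.png

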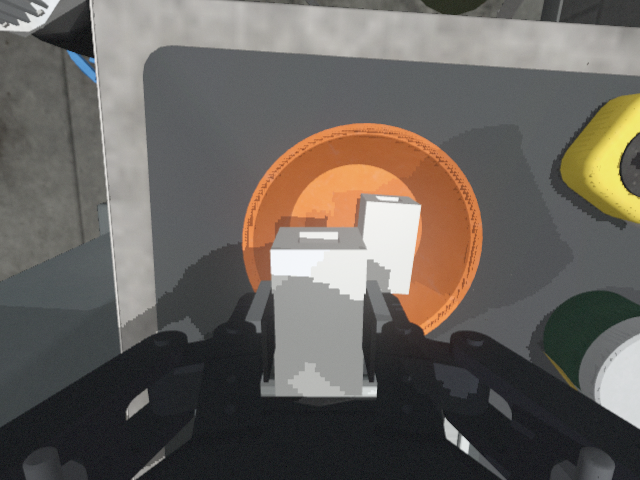

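The held sleeve (px (318,310)) sits over the free half of the bowl; the other is at (388,245). Lowering and releasing.

```bash
python3 -m handwheel '[[0,0,0,0.5,0,0,0],[0,0,0,0.6,0,0,0],[0,0,0,0.6,0,0,0],[0,0,0,0.5,0,0,0],[0,0,0,0.3,0,0,0],[0,0,0,0.1,0,0,0],[0,0,0,0,0,0,0]]'|egrep 'pos|ft|gap|grasp'
python3 -m handwheel '[[0.5,0,0,0,0,0,0],[0.5,0,0,0,0,0,0],[0.5,0,0,0,0,0,0],[0.5,0,0,-0.5,0,0,0],[0.5,0,0,-0.8,0,0,0],[0.5,0,0,-0.8,0,0,0],[0,0,0,-0.8,0,0,0],[0,0,0,-0.8,0,0,0],[0,0,0,-0.6,0,0,0],[0,0,0,0,0,0,0]]'|egrep 'pos|ft|gap|grasp'
python3 -c "
from h import *
c=cam('wrist'); save(c,'w11.png')
delta(st([0,.138,.15]),down(YAW+np.pi/2))"
```

```text
ee_pos: [0.4443, 0.3304, 0.047]
ft_force: [0.2, 0.6, -0.4]
finger_gap: 0.383
grasp_force: 59.8
ee_pos: [0.4481, 0.3339, 0.1835]
ft_force: [0.2, 0.2, 0.4]
finger_gap: 0.002
grasp_force: 0.0
shift [-5.12  0.44  1.02] turn [ 0.07 -0.04  0.  ]
```

View pics/w11.png

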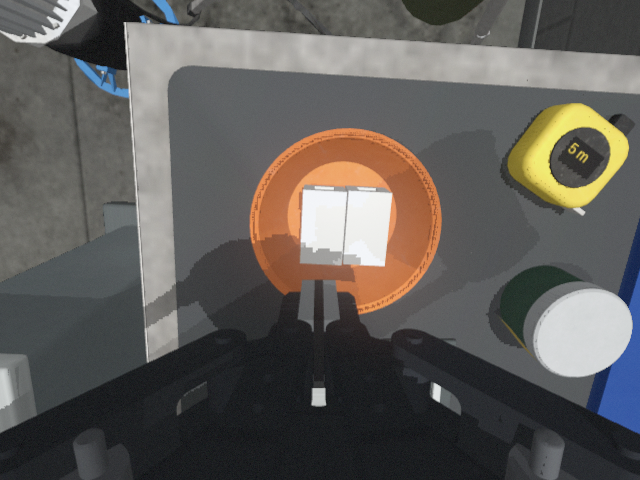

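Both sleeves lie side by side in the bowl. Now press on the pad and slide the plate home.

```bash
python3 -m handwheel '[[0,-0.5,0.06,0,0,0,0],[0,-0.8,0.06,0,0,0,0],[0,-0.8,0.06,0,0,0,0],[0,-0.8,0.06,0,0,0,0],[0,-0.8,0.06,0,0,0,0],[0,-0.8,0.06,0,0,0,0],[0,-0.6,0.06,0,0,0,0],[0,0,0,0,0,0,0]]'|egrep 'pos|ft|gap|grasp'
python3 -c "
from h import *
delta(st([0,.138,.012]),down(YAW+np.pi/2))"
```

```text
ee_pos: [0.4658, 0.1767, 0.1758]
ft_force: [-0.1, -0.2, -0.3]
finger_gap: -0.0
grasp_force: 0.0
shift [0.13 0.13 5.46] turn [-0.02  0.02 -0.03]
```

```bash
python3 -m handwheel '[[0,0.05,0.1,0.4,0,0,0],[0,0,0,0.8,0,0,0],[0,0,0,0.8,0,0,0],[0,0,0,0.8,0,0,0],[0,0,0,0.8,0,0,0],[0,0,0,0.6,0,0,0],[0,0,0,0.5,0,0,0],[0,0,0,0.3,0,0,0],[0,0,0,0,0,0,0]]'|egrep 'pos|ft|gap|grasp'
python3 -c "
from h import *
delta(st([0,.138,.012]),down(YAW+np.pi/2))"
```

```text
ee_pos: [0.4665, 0.1814, 0.0239]
ft_force: [-0.5, 0.3, -0.5]
finger_gap: 0.001
grasp_force: 0.0
shift [-0.03  0.09  0.4 ] turn [-0.07  0.01  0.01]
```

```bash
python3 -m handwheel '[[0,0,0.05,0.18,0,0,0],[0,0,0,0.1,0,0,0],[0,0,0,0.05,0,0,0],[0,0,0,0,0,0,0]]'|egrep 'pos|ft'
python3 -m handwheel '[[0,0,0,0.04,0,0,0],[0,0,0,0,0,0,0]]'|egrep 'pos|ft'
python3 -m handwheel '[[0,0,0,0.02,0,0,0],[0,0,0,0,0,0,0]]'|egrep 'pos|ft'
```

```text
ee_pos: [0.4713, 0.1817, 0.0178]
ft_force: [-0.2, -0.1, 0.5]
ee_pos: [0.4712, 0.1815, 0.0166]
ft_force: [0.2, -0.0, -0.3]
ee_pos: [0.471, 0.1814, 0.0158]
ft_force: [0.2, -0.5, 0.2]
```

```bash
python3 -m handwheel '[[0,0,0,0.08,0,0,0],[0,0,0,0,0,0,0]]'|egrep 'pos|ft'
python3 -m handwheel '[[0,0,0,0.05,0,0,0],[0,0,0,0,0,0,0]]'|egrep 'pos|ft'
```

```text
ee_pos: [0.4706, 0.1813, 0.0129]
ft_force: [0.2, -0.1, -0.4]
ee_pos: [0.4709, 0.1814, 0.012]
ft_force: [-1.6, -1.3, 3.6]
```

```bash
python3 -m handwheel '[[0,0,0,0.02,0,0,0],[0,0,0,0,0,0,0]]'|egrep 'pos|ft'
```

```text
ee_pos: [0.471, 0.1814, 0.012]
ft_force: [-3.0, -1.2, 9.4]
```

Contact made with 9 N; drag home.

```bash
python3 -m handwheel '[[0,-0.1,0,0.01,0,0,0],[0,-0.2,0,0,0,0,0],[0,-0.2,0,0,0,0,0],[0,-0.2,0,0,0,0,0],[0,-0.2,0,0,0,0,0],[0,-0.2,0,0,0,0,0],[0,0,0,0,0,0,0]]'|egrep 'pos|ft'
python3 -m handwheel '[[0,-0.2,0,0,0,0,0],[0,-0.2,0,0,0,0,0],[0,-0.2,0,0,0,0,0],[0,-0.2,0,0,0,0,0],[0,-0.2,0,0,0,0,0],[0,0,0,0,0,0,0]]'|egrep 'pos|ft'
python3 -c "
from h import *
delta(st([0,.068,.012]),down(YAW+np.pi/2))"
```

```text
ee_pos: [0.473, 0.148, 0.012]
ft_force: [-3.2, -2.8, 11.6]
ee_pos: [0.4748, 0.118, 0.012]
ft_force: [-3.3, -1.9, 11.2]
shift [-0.24 -0.06 -0.  ] turn [ 0.    0.   -0.01]
```

```bash
python3 -m handwheel '[[0,-0.12,0,0,0,0,0],[0,-0.1,0,0,0,0,0],[0,0,0,0,0,0,0]]'|egrep 'pos|ft'
python3 -m handwheel '[[0,-0.07,0,0,0,0,0],[0,0,0,0,0,0,0]]'|egrep 'pos|ft'
python3 -m handwheel '[[0,-0.04,0,0,0,0,0],[0,0,0,0,0,0,0]]'|egrep 'pos|ft'
```

```text
ee_pos: [0.4752, 0.1119, 0.012]
ft_force: [-3.4, -1.2, 10.3]
ee_pos: [0.4756, 0.1105, 0.012]
ft_force: [-2.4, 2.5, 10.1]
ee_pos: [0.4759, 0.1097, 0.012]
ft_force: [-2.6, 3.4, 8.8]
```

```bash
python3 -m handwheel '[[0,-0.06,0,0.01,0,0,0],[0,0,0,0,0,0,0]]'|egrep 'pos|ft'
python3 -m handwheel '[[0,-0.06,0,0,0,0,0],[0,0,0,0,0,0,0]]'|egrep 'pos|ft'
```

```text
ee_pos: [0.4764, 0.1083, 0.012]
ft_force: [-1.8, 5.7, 8.8]
ee_pos: [0.4768, 0.1064, 0.012]
ft_force: [-1.2, 5.0, 8.3]
```

```bash
python3 -m handwheel '[[0,0,0,-0.2,0,0,0],[0,0,0,-0.7,0,0,0],[0,0,0,-0.9,0,0,0],[0,0,0,-0.9,0,0,0],[0,0,0,-0.9,0,0,0],[0,0,0,-0.9,0,0,0],[0,0,0,-0.9,0,0,0],[0,-0.9,0,0,0,0,0],[0,-0.9,0,0,0,0,0],[0,-0.9,0,0,0,0,0]]'>/dev/null
python3 -m handwheel '[[0,-0.9,0,0,0,0,0],[0,-0.9,0,0,0,0,0],[0,-0.9,0,0,0,0,0],[0,-0.9,0,0,0,0,0],[0,-0.9,0,0,0,0,0],[0,-0.9,0,0,0,0,0],[0,-0.9,0,0,0,0,0],[0,-0.9,0,0,0,0,0],[0,0,0,0,0,0,0],[0,0,0,0,0,0,0]]'|egrep 'time|pos|ft'
python3 - <<'E'
from h import *
c=cam('top'); f=c['frame'].astype(int); bowl()
k=f.max(2)<60; k[:,:215]=0;k[:,285:]=0;k[:225]=0;k[315:]=0
print('strip',rect(c,k,.012)); r=rect(c,k,.012)[0]; print('strip station y (home 68)',ist(np.r_[r,.012]))
save(c,'t12.png',(100,170,440,340),2.3)
E
```

```text
time: 42.77
ee_pos: [0.4919, -0.1926, 0.1723]
ft_force: [0.2, 1.2, 0.0]
bowl (array([0.46889243, 0.3326167 ]), (147.6711883544922, 147.49557495117188), 1.2647359371185303)
strip (array([0.47362772, 0.11038846]), (160.99952697753906, 25.522228240966797), 3.3791799545288086)
strip station y (home 68) [0.0003243  0.06768202 0.012     ]
```

View pics/t12.png

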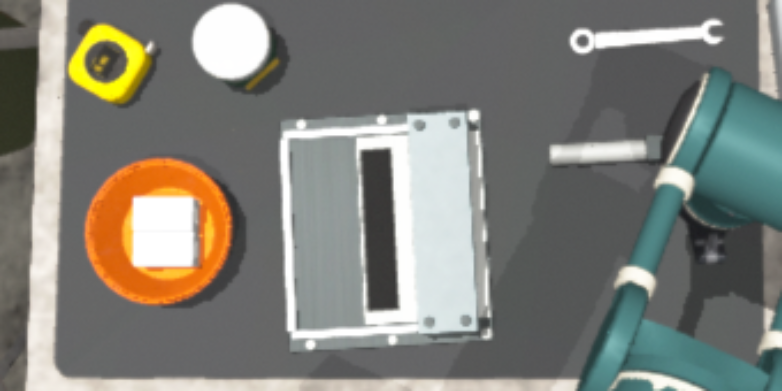

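The plate is home (strip at station y 67.7 mm against 68), both sleeves are in the bowl, the drift lies flat on the mat, and the bystanders are in place. Handing in.

```bash
python3 -c "
from h import *
print(ctrl.close_job())"
```

```text
the job is handed in; nothing more can be done
None
```

The job is handed in with the plate home, both sleeves (2 and 3; bore 1 was empty) in the bowl and the drift flat on the mat, but it may be judged failed: early on I typed a move about 30 mm short, the shut fingers struck the block's top edge, and the wrist force read about 140 N against the 120 N limit.

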